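# Open the double-latched slug box

### The job

Open the larger of the two grey boxes, the one that keeps the glue slugs. Draw its bolt, lift the cover a little by its bar until the second catch stops it, and push in the catch tab that this uncovers under the edge opposite the hinge, on the side that faces the robot's left. Then raise the cover to about 40 degrees and leave it standing open.

Things in the scene. Friction and masses are not known exactly. Their poses are not given: they have to be found in the camera images.
- slug_box: Larger grey box, fixed; cover 192 x 190 mm, top at z = 100 mm. Origin: centre of its underside, on the worktop; x axis from its front (which faces the robot's left) to its hinge side, y away from the robot, z up. Bolt's keeper post, 122 mm high, at x = -50, y = -101 to -115 mm. The smaller box, 126 x 126 x 45 mm, is not part of the job; the two may stand either way round.
- cover (a joint): Cover angle in rad: 0 shut, grows as the front rises, up to 1.2. Hinge line parallel to the box's y axis at x = 100, z = 12 mm in the box frame. Stiff hinge: stays where left; lifting at the bar takes about 10 N. Held shut by the bolt; with the bolt drawn it rises to about 0.28, where the second catch stops it until that is pushed in.
- lifting_bar (a point): Middle of the round steel bar on the cover, 10 mm thick, 70 mm long, along the box's y; 38 mm above the cover's top. Box frame, shut: x = -65, y = 53, z = 138 mm. It turns between upright fingers closed across it (along box x) as the cover rises. At 40 degrees, let go by opening to only 30 mm, then straight up: the cover's front edge then stands 40 mm before the bar.
- bolt (a joint): Travel of the bolt on the cover in m: 0 shot into the keeper post, 0.022 fully drawn. It slides along the box's +y (away from the post, towards the bar's side), needs about 3 N and stays where it is left. Clears the post from about 0.015; draw it fully.
- bolt_knob (a point): Top centre of the bolt's upright black knob, 14 mm in diameter, top at z = 138 mm, knob and stem 30 mm tall, on the half of the cover's top nearer the robot (box frame, locked: x = -50, y = -30 mm). Between it and the post stands only a guide 114 mm high at y = -75 to -89 mm.
- catch (a joint): Travel of the second catch in m: 0 hooked, 0.010 pushed in to its stop. It slides along the box's +x (rearwards), needs about 4 N and stays where it is left. It surely frees the cover only from 0.009: push to the stop.
- catch_tab (a point): Middle of the front face of the catch's steel tab, 50 mm wide, 20 mm high (box frame, hooked: x = -90, y = 0, z = 44 mm). Hidden behind the cover's front wall when shut. With the cover at 0.28 the wall's lower edge is at x = -84, z = 79 mm, above the tab; closed fingers tilted about 35 degrees, tips leading to the rear, push it in.

How it is judged:
On the way, in this order (a step that is already met when the one before it is completed fails the run):
1. the bolt is drawn while the cover is still shut (value of joint bolt above 0.015 m and value of joint cover below 0.06 rad), for 0.1 s.
2. the cover is lifted a little, still held by the second catch (value of joint cover between 0.18 and 0.4 rad and value of joint catch below 0.003 m), for 0.1 s.
3. the second catch is pushed in while the cover stands ajar (value of joint catch above 0.006 m and value of joint cover below 0.4 rad), for 0.1 s.
At the end, for the whole second after the job is handed in: The big box's cover stands still by itself between 0.52 and 1.05 rad (30 to 60 degrees) (value of joint cover between 0.52 and 1.05 rad and velocity of joint cover between -0.05 and 0.05 rad/s); the robot touches nothing.
It also fails if it takes over 67 s, if anything falls off the work surface, if the arm or the gripper's body presses on something with over 40 N, if the wrist force passes 120 N, or if a joint passes its speed limit or range.

### The arm

A 6-joint arm with a two-finger parallel gripper is mounted at the origin on a cart in front of the work surface, level with it; the furniture and walls round the work are solid. World frame = base frame: x ahead of the robot, y to its left, z up, the work surface at z = 0. Lengths are in m, angles in rad, forces in N, time in s.
With the tool pointing down it reaches from about 0.35 to 1 m from the base axis. Payload 7.1 kg.
Tool frame: the origin (TCP) lies on the front face of the gripper's body, between the roots of the fingers; the fingertips stand 73 mm ahead of it and the grasp point (between the pads) lies 54 mm ahead of it; z points along the fingers, y is the line along which they close (so a half turn about z gives the same grasp; the last joint's range is limited). The gripper opens to 85 mm and grips with 20 to 120 N. Pads are 22 mm wide; open, the fingers measure 114 mm over their backs; the gripper's body (76 mm by 85 mm) begins 54 mm behind the grasp point. The pads swing forward as they close: fully open they stand 13 mm farther back than shut.
Start: joints at [1.238, 0.423, 1.63, -0, 1.089, -0.019], TCP at [0.193, 0.594, 0.304] pointing down, gripper open.
Joint ranges: [-3, 3], [-0.9, 2.11], [0.09, 2.58], [-1.31, 4.45], [0.11, 2.69], [-2.54, 2.54]. Speed limits (rad/s): [2.39, 2.39, 3.01, 3.14, 3.14, 3.14].

### API

Orientations are given as [roll, pitch, yaw] about the fixed x, y, z axes, in that order (R = Rz(yaw) Ry(pitch) Rx(roll)).
In Python, from bench import r, cams gives the robot as it stands.
- The arm moves only by the shell command python3 -m handwheel 'ROWS' [FORCE]. ROWS is JSON, a list of rows, each a list of 7 numbers: the shift along the tool's x, y, z in m, then the turn, a rotation vector about the tool's x, y, z in degrees, then the opening, from 0 (shut) to 1 (fully open). A call has 1 to 8 rows; each row shifts and turns the commanded pose from where the row before left it, along the tool's axes as they then stand; what a row does not reach is not made up. A row lasts 1/12 s, in which the tool goes at most 41.7 mm and 7.16 degrees, less where a joint would pass 70% of its speed; a pose out of reach is approached as far as the arm can. A call is refused whole if a number of a shift passes 0.0417 or a number of a turn 7.16, either way. A call with a gripper value outside its range is refused whole. The fingers move at their own pace and stop on an object; FORCE is the grip in N (left out, the last holds). Time passes only in rows, so rows that do not move let the fingers close. It gives the time, the measured TCP pose, the force, the opening and the grip force at its end, in the units of the state.
- r.state(): the state, without advancing time (a new reading comes with each control period).
- cams.snapshot(name): name is "side" or "top"; returns (picture, depth): 420x560x3 uint8, red, green, blue; 420x560 float32, m along the optical axis (not along the pixel's ray), 0 where there is no reading.
- cams.camera_params(name): a dict with "fovy" (degrees; the focal length in pixels is half the picture's height over the tangent of half this angle, whatever the lens; pixels are square), "cx", "cy" (the principal point, pixels), "R" (3x3) and "t" (3): a world point X has camera coordinates R X + t. Camera axes: x right, y down, z forward; pixel columns grow to the right and rows downward; lengths in m; the calibration is good to about 2 mm. A picture is of the moment at which its call begins. camera_params takes no time and is no camera call.
- r.close_job(): hands the job in; it is judged then, once.
Trained networks look in the newest picture that a camera, given by its name, has taken for a name from the list of things; names that differ only in an ending like _2 or _b are one class to them, and where a whole thing is asked for, a point or a joint stands for the part that bears it (a point fixed in the world has none). Each returns a list of dicts, best first, with "confidence" (0 to 1); they miss things now and then, are a little off and sometimes report something else, mostly with a low value. They report only what shows in the picture. A call takes as long as a camera call.
- cams.trace(camera, label): "region" (420x560 bool, what is visible of it) and "pixel" ([column, row] in pixels, amid what is visible of it).
The state is a dict: "time": time; "qpos": joint angles; "qvel": joint speeds; "effort": joint torques, N m; "eef_pos": TCP position; "tcp_rot": TCP orientation; "wrist_force": force on the tool from outside, world axes, zero at the start; "torque": the same for the moment, N m; "finger_gap": finger opening in m; "grip_force": force on a finger pad.
Only numpy, scipy, OpenCV 4.12 (cv2) and the standard library are available. Lean on these libraries where they do the work, as an engineer would, in place of code of your own. Each camera call takes 0.05 s, during which the arm holds its last target. There are 200 camera calls.

## Working session

There is one attempt and no reset: what is moved stays moved. The work goes in short steps, Python scripts to look and compute and a shell command to move; the robot and the scene stay as the last step left them, time stands still between calls to the robot, and variables do not carry over. Pictures are saved under pics/ and viewed, at most 10 in all, crops included, and the job is handed in when it is done.

```bash
ls; mkdir -p pics; cat > h.py <<'E'
import numpy as np, cv2
from bench import r, cams
def K(n):
    p=cams.camera_params(n); f=210/np.tan(np.radians(p["fovy"])/2); return p,f
def w(n,u,v,d):
    p,f=K(n); c=np.array([(u-p["cx"])/f*d,(v-p["cy"])/f*d,d]); return np.array(p["R"]).T@(c-np.array(p["t"]))
def cloud(n,depth,mask):
    v,u=np.nonzero(mask&(depth>0)); d=depth[v,u]; p,f=K(n)
    c=np.stack([(u-p["cx"])/f*d,(v-p["cy"])/f*d,d],1); return (c-np.array(p["t"]))@np.array(p["R"])
E
python3 - <<'E'
from h import *
np.set_printoptions(precision=4,suppress=True)
s=r.state(); print(s)
im=[]
for n in("top","side"):
    a,d=cams.snapshot(n); np.save(n+"d",d); np.save(n+"a",a); im.append(a)
    p=cams.camera_params(n); print(n,p["fovy"],-np.array(p["R"]).T@p["t"])
    for l in("slug_box","bolt_knob","lifting_bar"):
        for o in cams.trace(n,l)[:2]:
            c=cloud(n,d,o["region"]); print(n,l,o["confidence"],o["pixel"],len(c),np.median(c,0) if len(c) else 0, np.percentile(c,[2,98],axis=0) if len(c) else 0)
    cv2.imwrite(f"pics/{n}0.png",a[:,:,::-1])
E
```

```text
pics
{'time': 0.0, 'qpos': array([ 1.238 ,  0.4239,  1.6307,  0.    ,  1.0886, -0.019 ]), 'qvel': array([ 0.0001, -0.0003, -0.0002, -0.0005, -0.0008, -0.0015]), 'effort': array([  0.001 , -55.7361, -28.1749,   0.0002,   0.0073,   0.    ]), 'eef_pos': array([0.1927, 0.5941, 0.3031]), 'tcp_rot': array([-3.14  , -0.0001,  2.8278]), 'wrist_force': array([0.4537, 0.6028, 0.3218]), 'torque': array([-0.0085, -0.0563,  0.0091]), 'grip_force': 0.0, 'finger_gap': 0.0851706472008378}
top 44.45970696608648 [ 0.3532 -0.0396  1.3914]
top slug_box 0.7 [322.6, 225.4] 6451 [ 0.5188 -0.1778  0.0987] [[ 0.4156 -0.2716  0.0026]
 [ 0.6232 -0.0843  0.1359]]
top bolt_knob 0.66 [305.2, 239.3] 112 [ 0.4857 -0.1266  0.1111] [[ 0.4591 -0.1351  0.0955]
 [ 0.5059 -0.1221  0.1392]]
top lifting_bar 0.55 [324.0, 221.8] 5778 [ 0.527  -0.1781  0.099 ] [[ 0.4356 -0.2717  0.0653]
 [ 0.6207 -0.0844  0.1375]]
side 45.41010661260328 [0.5425 0.8441 0.7928]
side slug_box 0.76 [285.2, 204.0] 6428 [ 0.5303 -0.1065  0.0972] [[ 0.4238 -0.2615  0.0043]
 [ 0.6428 -0.0777  0.1362]]
side bolt_knob 0.47 [297.1, 191.1] 125 [ 0.4964 -0.1216  0.1108] [[ 0.4375 -0.1292  0.1052]
 [ 0.5089 -0.1168  0.1376]]
side lifting_bar 0.71 [284.3, 198.2] 5383 [ 0.5343 -0.1083  0.098 ] [[ 0.4423 -0.2646  0.0301]
 [ 0.6244 -0.0776  0.1376]]
```

```bash
python3 - <<'E'
from h import *
t=np.load("topa.npy")[:,:,::-1]; s=np.load("sidea.npy")[:,:,::-1]
a=cv2.resize(t[130:310,220:420],(800,720)); b=cv2.resize(s[110:310,180:400],(792,720))
cv2.imwrite("pics/c1.png",cv2.resize(np.hstack([a,b]),(800,360)))
np.set_printoptions(precision=4,suppress=True)
for n in("top","side"):
    d=np.load(n+"d.npy"); c=cloud(n,d,np.ones_like(d,bool))
    c=c[(c[:,0]>.38)&(c[:,0]<.7)&(c[:,1]>-.32)&(c[:,1]<-.04)]
    m=c[(abs(c[:,2]-.099)<.006)]
    print(n,len(m),cv2.minAreaRect(m[:,:2].astype(np.float32)*1000))
    h=c[(c[:,2]>.128)&(c[:,2]<.15)]
    L=cv2.connectedComponents
    from scipy.cluster.hierarchy import fcluster,linkage
    k=fcluster(linkage(h[:,:2]),.012,'distance')
    for i in set(k):
        q=h[k==i]; print(len(q),q.mean(0),q.min(0),q.max(0),cv2.minAreaRect(q[:,:2].astype(np.float32)*1000))
    h=c[(c[:,2]>.117)&(c[:,2]<.128)];print('post?',len(h),h.mean(0),np.median(h,0))
E
```

```text
top 5194 ((520.538818359375, -180.14208984375), (210.29954528808594, 192.12863159179688), 0.07050638645887375)
26 [ 0.5007 -0.1277  0.136 ] [ 0.4945 -0.1343  0.1293] [ 0.5071 -0.1222  0.1405] ((500.9219055175781, -127.58100891113281), (12.150871276855469, 11.800980567932129), 66.19610595703125)
126 [ 0.5821 -0.1136  0.1405] [ 0.5431 -0.1179  0.1305] [ 0.6214 -0.1098  0.1477] ((582.2737426757812, -113.73725891113281), (78.32938385009766, 8.085070610046387), 0.14035506546497345)
post? 84 [ 0.4296 -0.1261  0.1215] [ 0.4239 -0.1257  0.1218]
side 3198 ((524.4837646484375, -175.24441528320312), (199.62234497070312, 211.54652404785156), 89.87802124023438)
33 [ 0.5036 -0.1225  0.134 ] [ 0.4973 -0.1299  0.1281] [ 0.5091 -0.115   0.1384] ((503.2291564941406, -122.43769836425781), (14.922091484069824, 11.821710586547852), 89.68905639648438)
158 [ 0.5848 -0.107   0.1385] [ 0.5483 -0.1158  0.1282] [ 0.6243 -0.1009  0.1448] ((586.4026489257812, -107.05070495605469), (75.7848892211914, 14.500062942504883), 4.8329315185546875)
post? 107 [ 0.4848 -0.1173  0.1214] [ 0.432  -0.1158  0.1207]
```

View pics/c1.png

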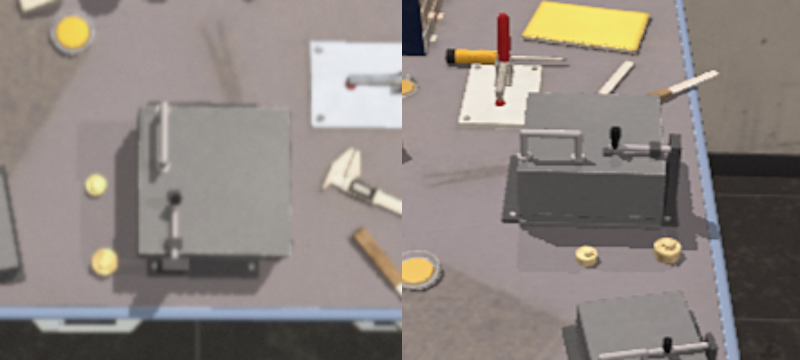

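View pics/side0.png

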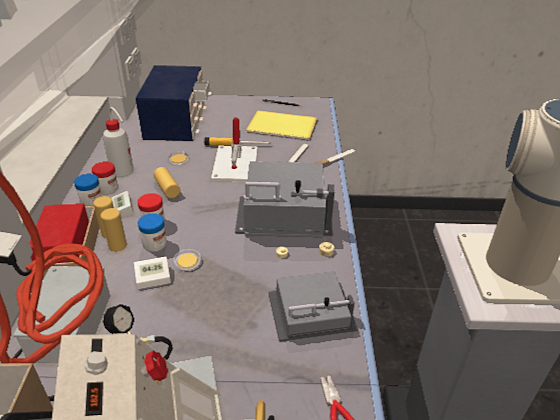

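The large box's front faces +y and it sits square to the world axes: box x = −y world, box y = +x world. In the crops the knob is at about (175,198) top and (615,135) side. The bar runs (163,105)–(165,165) from the top, and the post is at the near end. Fused origin is about (0.531, −0.1755). Next I check wrist feasibility and the height of the travel corridor.

```bash
python3 - <<'E'
from h import *
from scipy.spatial.transform import Rotation as T
from scipy.optimize import least_squares
for yaw in (0,90,180,-90):
  for tilt in(0,35):
    # tool down with yaw, then tips lead to -y world: rotate about world x
    D=T.from_euler('x',-tilt,degrees=True)*T.from_euler('xyz',[180,0,yaw],degrees=True)
    z=D.apply([0,0,1])
    for a in(1.8,2.2):
      q1=-.15
      M=(T.from_euler('z',q1)*T.from_euler('y',a)).inv()*D*T.from_euler('z',-np.pi/2)
      e=M.as_euler('ZYZ'); print(yaw,tilt,a,z.round(2),e.round(2))
d=np.load("topd.npy"); c=cloud("top",d,np.ones_like(d,bool))
for y0 in np.arange(-.3,.7,.1):
    m=c[(c[:,1]>y0)&(c[:,1]<y0+.1)&(c[:,0]>.05)&(c[:,0]<.72)]
    print(round(y0,1),[round(float(np.percentile(m[(m[:,0]>x)&(m[:,0]<x+.1)][:,2],99.5)),3) if ((m[:,0]>x)&(m[:,0]<x+.1)).sum()>5 else None for x in np.arange(.1,.7,.1)])
E
```

```text
0 0 1.8 [ 0. -0. -1.] [-0.    1.34  1.42]
0 0 2.2 [ 0. -0. -1.] [-0.    0.94  1.42]
0 35 1.8 [ 0.   -0.57 -0.82] [-0.63  1.3   1.58]
0 35 2.2 [ 0.   -0.57 -0.82] [-0.75  0.99  1.86]
90 0 1.8 [ 0. -0. -1.] [-0.    1.34 -0.15]
90 0 2.2 [ 0. -0. -1.] [-0.    0.94 -0.15]
90 35 1.8 [ 0.   -0.57 -0.82] [-0.63  1.3   0.01]
90 35 2.2 [ 0.   -0.57 -0.82] [-0.75  0.99  0.29]
180 0 1.8 [ 0.  0. -1.] [ 0.    1.34 -1.72]
180 0 2.2 [ 0.  0. -1.] [ 0.    0.94 -1.72]
180 35 1.8 [ 0.   -0.57 -0.82] [-0.63  1.3  -1.56]
180 35 2.2 [ 0.   -0.57 -0.82] [-0.75  0.99 -1.28]
-90 0 1.8 [-0. -0. -1.] [0.   1.34 2.99]
-90 0 2.2 [-0. -0. -1.] [0.   0.94 2.99]
-90 35 1.8 [-0.   -0.57 -0.82] [-0.63  1.3  -3.13]
-90 35 2.2 [-0.   -0.57 -0.82] [-0.75  0.99 -2.85]
-0.3 [-0.822, -0.819, 0.006, 0.105, 0.106, 0.105]
-0.2 [0.007, -0.822, 0.006, 0.134, 0.144, 0.144]
-0.1 [0.015, -0.822, 0.006, 0.104, 0.105, 0.102]
0.0 [0.324, -0.822, 0.006, 0.05, 0.048, 0.007]
0.1 [0.006, -0.82, 0.059, 0.067, 0.067, 0.006]
0.2 [-0.823, -0.822, 0.006, 0.047, 0.048, 0.683]
0.3 [-0.821, -0.822, 0.007, 0.015, 0.074, 0.704]
0.4 [-0.823, -0.822, 0.013, 0.1, 0.19, 0.107]
0.5 [-0.82, -0.822, 0.005, 0.094, 0.201, 0.009]
0.6 [-0.822, -0.819, 0.006, 0.017, 0.148, 0.012]
```

```bash
python3 -m handwheel '[[0,0,-0.03,0,0,-6,0],[0,0,-0.03,0,0,-6,0],[0,0,0,0,0,-6,0],[-0.035,0,0,0,0,0,0],[-0.035,0,0,0,0,0,0],[-0.035,0,0,0,0,0,0],[-0.035,0,0,0,0,0,0],[-0.035,0,0,0,0,0,0]]' 40
python3 -m handwheel '[[-0.035,-0.04,0,0,0,0,0],[0,-0.04,0,0,0,0,0],[0,-0.04,0,0,0,0,0],[0,-0.04,0,0,0,0,0],[0,-0.04,0,0,0,0,0],[0,-0.04,0,0,0,0,0],[0,-0.04,0,0,0,0,0],[0,-0.04,0,0,0,0,0]]'
python3 -m handwheel '[[0,-0.04,0,0,0,0,0],[0,-0.04,0,0,0,0,0],[0,-0.04,0,0,0,0,0],[0,-0.04,0,0,0,0,0],[0,-0.04,0,0,0,0,0],[0,-0.04,0,0,0,0,0],[0,-0.04,0,0,0,0,0],[0,-0.04,0,0,0,0,0]]'
python3 -m handwheel '[[-0.035,-0.04,0,0,0,0,0],[-0.035,-0.04,0,0,0,0,0],[0,0,0.03,0,0,0,0],[0,0,0.03,0,0,0,0],[0,0,0,0,0,0,0]]'
```

```text
time: 1.07
eef_pos: [0.3694, 0.5943, 0.364]
tcp_rot: [3.141, 0.0, -3.141]
wrist_force: [-0.1, 0.2, -0.0]
finger_gap: -0.0004
grip_force: 0.0
time: 1.73
eef_pos: [0.395, 0.2814, 0.364]
tcp_rot: [3.141, 0.0, -3.141]
wrist_force: [1.1, 0.2, 0.5]
finger_gap: -0.0001
grip_force: 0.0
time: 2.4
eef_pos: [0.395, -0.0386, 0.3643]
tcp_rot: [-3.141, 0.001, -3.141]
wrist_force: [0.3, -0.2, -0.3]
finger_gap: -0.0001
grip_force: 0.0
time: 2.82
eef_pos: [0.448, -0.0996, 0.2996]
tcp_rot: [3.14, -0.008, 3.14]
wrist_force: [-1.9, -0.2, -1.0]
finger_gap: 0.0002
grip_force: 0.0
```

```bash
python3 -m handwheel '[[-0.02,-0.024,0,0,0,0,0],[0,0,0.03,0,0,0,0],[0,0,0.03,0,0,0,0],[0,0,0,0,0,0,0],[0,0,0,0,0,0,0]]'
python3 - <<'E'
from h import *
ims=[]
for n in("top","side"):
    a,d=cams.snapshot(n); ims.append(a)
a=cv2.resize(ims[0][180:280,270:370,::-1],(400,400));b=cv2.resize(ims[1][150:250,230:330,::-1],(400,400))
cv2.imwrite("pics/c2.png",np.hstack([a,b]))
E
```

```text
time: 3.23
eef_pos: [0.4699, -0.1231, 0.2441]
tcp_rot: [3.141, -0.003, -3.141]
wrist_force: [0.4, -0.3, -0.4]
finger_gap: -0.0
grip_force: 0.0
```

View pics/c2.png

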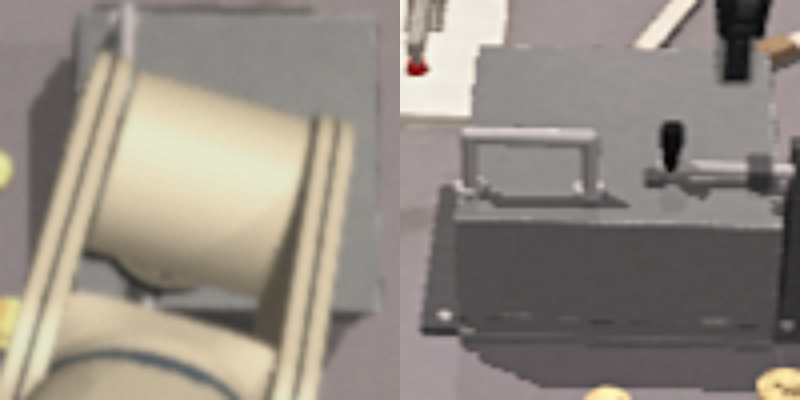

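The top view is blocked by the arm. In the side view the fingertips (735,80) hang above and on the robot side of the knob (672,125), as planned. I descend and push along +x.

```bash
python3 -m handwheel '[[0,-0.002,0.02,0,0,0,0],[0,0,0.02,0,0,0,0],[0,0,0.01,0,0,0,0],[0,0,0,0,0,0,0]]'
python3 -m handwheel '[[-0.006,0,0,0,0,0,0],[-0.006,0,0,0,0,0,0],[-0.006,0,0,0,0,0,0],[-0.006,0,0,0,0,0,0],[0,0,0,0,0,0,0],[0,0,0,0,0,0,0]]'
python3 -m handwheel '[[-0.005,0,0,0,0,0,0],[-0.003,0,0,0,0,0,0],[-0.002,0,0,0,0,0,0],[0,0,0,0,0,0,0],[0,0,0,0,0,0,0]]'
python3 - <<'E'
from h import *
a,d=cams.snapshot("side")
cv2.imwrite("pics/c3.png",cv2.resize(a[150:250,230:330,::-1],(400,400)))
E
```

```text
time: 3.67
eef_pos: [0.4702, -0.1252, 0.1938]
tcp_rot: [3.141, -0.001, -3.141]
wrist_force: [0.6, 0.1, 0.5]
finger_gap: 0.0003
grip_force: 0.0
time: 4.17
eef_pos: [0.4952, -0.1255, 0.1943]
tcp_rot: [-3.141, 0.001, -3.141]
wrist_force: [-0.6, 0.1, -0.1]
finger_gap: 0.0002
grip_force: 0.0
time: 4.58
eef_pos: [0.5047, -0.1255, 0.1939]
tcp_rot: [-3.142, 0.001, -3.141]
wrist_force: [-0.0, 0.6, 0.8]
finger_gap: -0.0003
grip_force: 0.1
```

View pics/c3.png

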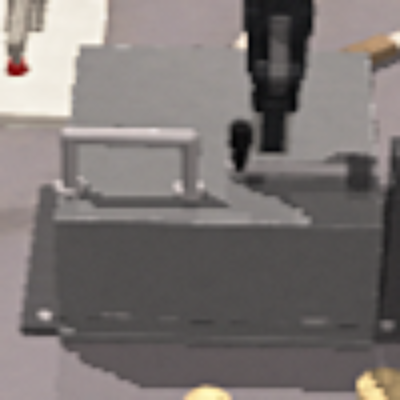

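The knob has moved left from (272,125) to (240,135), about 18 mm. I keep going until the stop is felt.

```bash
for i in 1 ; do python3 -m handwheel '[[-0.003,0,0,0,0,0,0],[0,0,0,0,0,0,0],[-0.002,0,0,0,0,0,0],[0,0,0,0,0,0,0]]'; done; python3 -m handwheel '[[-0.002,0,0,0,0,0,0],[0,0,0,0,0,0,0],[0,0,0,0,0,0,0]]'
```

```text
time: 4.97
eef_pos: [0.5085, -0.1254, 0.1937]
tcp_rot: [3.141, -0.003, -3.141]
wrist_force: [-5.8, -0.7, 3.8]
finger_gap: -0.0001
grip_force: 2.8
time: 5.22
eef_pos: [0.5089, -0.1254, 0.1934]
tcp_rot: [3.141, -0.006, -3.141]
wrist_force: [-11.0, -1.6, 7.3]
finger_gap: -0.0
grip_force: 5.5
```

Stop felt (−11 N), so the bolt is fully drawn. I back off, rise and move above the bar.

```bash
python3 -m handwheel '[[0.01,0,0,0,0,0,0],[0,0,-0.03,0,0,0,0],[0,0,-0.03,0,0,0,0.6],[-0.03,0.005,0,0,0,0,0.6],[-0.03,0.005,0,0,0,0,0.6],[-0.025,0.004,0,0,0,0,0.6],[0,0,0,0,0,0,0.6],[0,0,0,0,0,0,0.6]]'
python3 - <<'E'
from h import *
a,d=cams.snapshot("side")
cv2.imwrite("pics/c4.png",cv2.resize(a[150:250,230:330,::-1],(400,400)))
E
```

```text
time: 5.88
eef_pos: [0.5872, -0.1112, 0.2538]
tcp_rot: [-3.141, 0.001, -3.14]
wrist_force: [0.3, -1.0, 0.9]
finger_gap: 0.0513
grip_force: 0.0
```

View pics/c4.png

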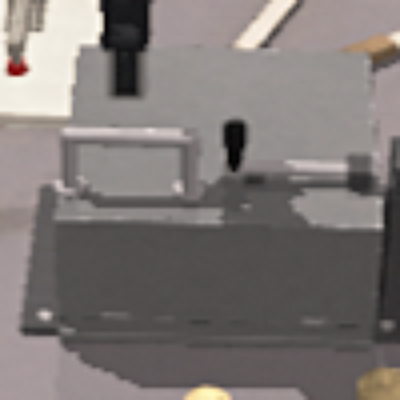

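The knob is now at (234,135), fully drawn, and the fingers (125,70) are over the bar's middle (130,135). Descend and close.

```bash
python3 -m handwheel '[[0,0,0.02,0,0,0,0.6],[0,0,0.02,0,0,0,0.6],[0,0,0.02,0,0,0,0.6],[0,0,0,0,0,0,0.6],[0,0,0,0,0,0,0],[0,0,0,0,0,0,0],[0,0,0,0,0,0,0],[0,0,0,0,0,0,0]]' 40;python3 -m handwheel '[[0,0,0,0,0,0,0],[0,0,0,0,0,0,0]]'
```

```text
time: 6.6
eef_pos: [0.587, -0.1114, 0.1954]
tcp_rot: [3.142, 0.002, -3.142]
wrist_force: [-1.2, -0.6, 2.4]
finger_gap: 0.008
grip_force: 39.0
time: 6.77
eef_pos: [0.587, -0.1114, 0.1954]
tcp_rot: [-3.141, 0.002, -3.141]
wrist_force: [-1.9, 1.5, 8.1]
finger_gap: 0.0085
grip_force: 39.2
```

```bash
python3 -m handwheel '[[0,-0.004,-0.0048,0,0,0,0],[0,-0.004,-0.0048,0,0,0,0],[0,-0.004,-0.0047,0,0,0,0],[0,-0.0044,-0.0044,0,0,0,0],[0,-0.0044,-0.0044,0,0,0,0],[0,-0.0044,-0.0044,0,0,0,0],[0,0,0,0,0,0,0]]'
python3 -m handwheel '[[0,-0.0048,-0.004,0,0,0,0],[0,-0.0048,-0.004,0,0,0,0],[0,-0.0048,-0.004,0,0,0,0],[0,0,0,0,0,0,0],[0,0,0,0,0,0,0],[0,0,0,0,0,0,0]]'
```

```text
time: 7.35
eef_pos: [0.5869, -0.1359, 0.2228]
tcp_rot: [3.14, 0.001, 3.141]
wrist_force: [-1.0, 5.4, 6.6]
finger_gap: 0.0081
grip_force: 39.8
time: 7.85
eef_pos: [0.5868, -0.15, 0.235]
tcp_rot: [3.14, 0.001, 3.142]
wrist_force: [-1.7, 7.2, 8.8]
finger_gap: 0.0087
grip_force: 39.7
```

Cover at about 0.27 rad. Release, go straight up, and look from the side.

```bash
python3 -m handwheel '[[0,0,0,0,0,0,0.35],[0,0,0,0,0,0,0.35],[0,0,0,0,0,0,0.35],[0,0,-0.02,0,0,0,0.35],[0,0,-0.03,0,0,0,0.35],[0,0,-0.04,0,0,0,0.35],[0,0,0,0,0,0,0.35]]'
python3 -m handwheel '[[0.01,0.04,0,0,0,0,0],[0.015,0.04,0,0,0,0,0],[0.015,0.04,0,0,0,0,0],[0.015,0.04,0,7,0,0,0],[0,0,0,7,0,0,0],[0,0,0,7,0,0,0],[0,0,0,7,0,0,0],[0,0,0,7,0,0,0]]'
python3 -m handwheel '[[0,0,0,0,0,0,0]]'
python3 - <<'E'
from h import *
np.set_printoptions(precision=4,suppress=True)
print(r.state()["qpos"])
a,d=cams.snapshot("side")
cv2.imwrite("pics/c5.png",cv2.resize(a[120:270,200:350,::-1],(600,600)))
c=cloud("side",d,np.ones_like(d,bool)); m=(c[:,0]>.51)&(c[:,0]<.55)&(c[:,1]>-.26)&(c[:,1]<-.06)&(c[:,2]<.24)
q=c[m]; q=q[np.argsort(-q[:,2])]; print(q[::max(1,len(q)//50),1:])
for o in cams.trace("side","catch_tab")[:2]:
    p=cloud("side",d,o["region"]); print(o["confidence"],o["pixel"],len(p),np.median(p,0),p.min(0),p.max(0))
E
```

```text
time: 8.43
eef_pos: [0.5895, -0.1522, 0.3308]
tcp_rot: [-3.138, 0.011, -3.141]
wrist_force: [2.1, -1.0, 1.1]
finger_gap: 0.0297
grip_force: 0.0
time: 9.1
eef_pos: [0.5337, 0.0049, 0.3244]
tcp_rot: [-2.53, 0.003, -3.14]
wrist_force: [0.2, 0.2, -1.0]
finger_gap: -0.0001
grip_force: 0.0
time: 9.18
eef_pos: [0.5328, 0.0061, 0.322]
tcp_rot: [-2.531, -0.003, -3.138]
wrist_force: [-0.8, 0.8, -0.1]
finger_gap: -0.0002
grip_force: 0.0
[ 0.23    0.3434  1.8154 -0.6371  1.2179 -1.0466]
[[-0.1461  0.1824]
 [-0.1545  0.1561]
 [-0.1506  0.1472]
 [-0.1111  0.1458]
 [-0.1206  0.1446]
 [-0.1183  0.1433]
 [-0.1245  0.1422]
 [-0.1315  0.1407]
 [-0.1084  0.1394]
 [-0.1065  0.1381]
 [-0.1554  0.1359]
 [-0.1071  0.1341]
 [-0.1613  0.1316]
 [-0.1694  0.129 ]
 [-0.1027  0.1265]
 [-0.1014  0.1248]
 [-0.1983  0.1219]
 [-0.2115  0.1199]
 [-0.1027  0.1176]
 [-0.0986  0.1146]
 [-0.1011  0.1105]
 [-0.0939  0.1074]
 [-0.1023  0.1037]
 [-0.0961  0.0997]
 [-0.0928  0.0964]
 [-0.0901  0.093 ]
 [-0.0942  0.0894]
 [-0.096   0.0856]
 [-0.0954  0.0824]
 [-0.0903  0.0777]
 [-0.1111  0.0582]
 [-0.0864  0.0536]
 [-0.1153  0.0523]
 [-0.098   0.0505]
 [-0.1122  0.0486]
 [-0.102   0.0472]
 [-0.089   0.0454]
 [-0.084   0.0436]
 [-0.085   0.0399]
 [-0.0886  0.0366]
 [-0.0901  0.0197]
 [-0.089   0.0147]
 [-0.1101  0.0125]
 [-0.0893  0.0108]
 [-0.0832  0.0097]
 [-0.082   0.0079]
 [-0.0715  0.0013]
 [-0.0764 -0.0001]
 [-0.0631 -0.0013]
 [-0.0754 -0.0019]
 [-0.0907 -0.0029]]
0.97 [285.9, 214.3] 656 [ 0.5348 -0.1106  0.0467] [ 0.4665 -0.1323  0.0089] [ 0.6004 -0.0816  0.0609]
```

View pics/c5.png

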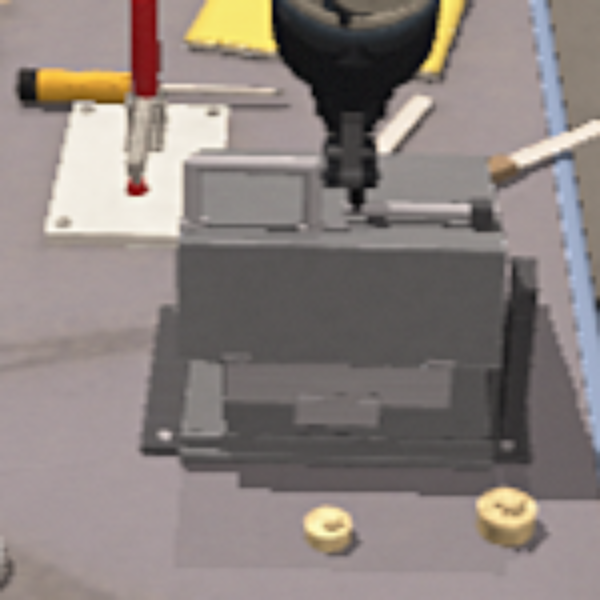

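The cover is ajar. The tab is visible at crop (338,410): y ≈ −0.085, z 0.036–0.054, with the wall edge at z ≈ 0.078, matching expectations. Descend in front of it, tilted.

```bash
python3 -m handwheel '[[0,0.0214,0.0306,0,0,0,0],[0,0.0214,0.0306,0,0,0,0],[0,0.0214,0.0306,0,0,0,0],[0,0.0214,0.0306,0,0,0,0],[0,0.0214,0.0306,0,0,0,0],[0,0.0214,0.0306,0,0,0,0],[0,0,0,0,0,0,0],[0,0,0,0,0,0,0]]'
python3 - <<'E'
from h import *
a,d=cams.snapshot("side")
p,f=K("side")
cv2.imwrite("pics/c6.png",cv2.resize(a[120:270,200:350,::-1],(600,600)))
print(w("side",284.5,222.5,d[222,284]))
E
```

```text
time: 9.95
eef_pos: [0.5321, 0.0042, 0.0983]
tcp_rot: [-2.536, -0.005, 3.14]
wrist_force: [-0.7, 0.1, 0.6]
finger_gap: 0.0003
grip_force: 0.0
[0.53602147 0.18163715 0.25898134]
```

View pics/c6.png

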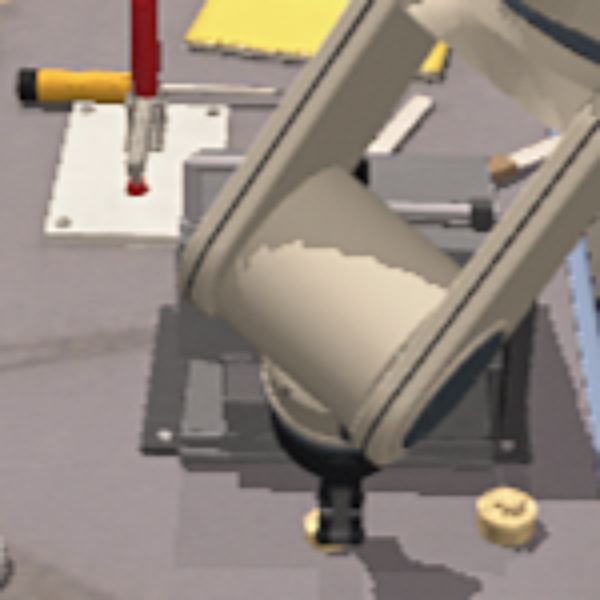

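The fingertips (340,510) line up with the tab in x, in front of the box. Now I push rearwards.

```bash
python3 -m handwheel '[[0,-0.0066,0.0046,0,0,0,0],[0,-0.0066,0.0046,0,0,0,0],[0,-0.0066,0.0046,0,0,0,0],[0,-0.0066,0.0046,0,0,0,0],[0,0,0,0,0,0,0]]'
python3 -m handwheel '[[0,-0.0033,0.0023,0,0,0,0],[0,-0.0033,0.0023,0,0,0,0],[0,0,0,0,0,0,0]]'
python3 -m handwheel '[[0,-0.0033,0.0023,0,0,0,0],[0,-0.0033,0.0023,0,0,0,0],[0,0,0,0,0,0,0]]'
```

```text
time: 10.42
eef_pos: [0.533, -0.0284, 0.1004]
tcp_rot: [-2.536, 0.001, 3.14]
wrist_force: [-1.1, -0.6, -0.7]
finger_gap: -0.0
grip_force: 0.0
time: 10.67
eef_pos: [0.5328, -0.0354, 0.0993]
tcp_rot: [-2.536, -0.001, 3.141]
wrist_force: [-0.5, -0.7, -0.8]
finger_gap: -0.0
grip_force: 0.0
time: 10.92
eef_pos: [0.533, -0.0431, 0.0991]
tcp_rot: [-2.536, -0.001, -3.141]
wrist_force: [0.4, 0.3, -0.2]
finger_gap: 0.0001
grip_force: 0.2
```

```bash
for i in 1; do python3 -m handwheel '[[0,-0.0025,0.0017,0,0,0,0],[0,0,0,0,0,0,0]]'
python3 -m handwheel '[[0,-0.0025,0.0017,0,0,0,0],[0,0,0,0,0,0,0]]'
python3 -m handwheel '[[0,-0.0025,0.0017,0,0,0,0],[0,0,0,0,0,0,0]]';done
```

```text
time: 11.08
eef_pos: [0.533, -0.046, 0.0991]
tcp_rot: [-2.536, -0.001, -3.141]
wrist_force: [1.1, 1.7, -1.3]
finger_gap: -0.0005
grip_force: 0.7
time: 11.25
eef_pos: [0.533, -0.0491, 0.0992]
tcp_rot: [-2.536, -0.001, -3.141]
wrist_force: [0.6, 1.2, 0.3]
finger_gap: 0.0006
grip_force: 0.9
time: 11.42
eef_pos: [0.5331, -0.0501, 0.0992]
tcp_rot: [-2.539, 0.001, -3.141]
wrist_force: [-4.2, 17.0, 4.9]
finger_gap: -0.0
grip_force: 9.1
```

```bash
python3 -m handwheel '[[0,-0.0008,0.0006,0,0,0,0],[0,0,0,0,0,0,0],[0,0,0,0,0,0,0]]'
python3 -m handwheel '[[0,0.0164,-0.0115,0,0,0,0],[0,0.0246,-0.0172,0,0,0,0],[0,0.0164,-0.0115,0,0,0,0],[0,-0.0214,-0.0306,0,0,0,0],[0,-0.0214,-0.0306,0,0,0,0],[0,-0.0214,-0.0306,0,0,0,0],[0,-0.0214,-0.0306,0,0,0,0],[0,-0.0214,-0.0306,0,0,0,0]]'
python3 -m handwheel '[[0,-0.0214,-0.0306,0,0,0,0],[0,-0.0,0,-7,0,0,0],[0,-0.0,0,-7,0,0,0],[0,-0.0,0,-7,0,0,0],[0,-0.0,0,-7,0,0,0],[0,-0.0,0,-7,0,0,0],[0,0,0,0,0,0,0],[0,0,0,0,0,0,0]]'
python3 - <<'E'
from h import *
np.set_printoptions(precision=4,suppress=True)
a,d=cams.snapshot("side")
cv2.imwrite("pics/c7.png",cv2.resize(a[120:270,200:350,::-1],(600,600)))
c=cloud("side",d,np.ones_like(d,bool)); m=(c[:,0]>.515)&(c[:,0]<.55)&(c[:,1]>-.13)&(c[:,1]<-.06)&(c[:,2]<.062)&(c[:,2]>.025)
q=c[m]; q=q[np.argsort(-q[:,2])]; print(q[::4,1:])
E
```

```text
time: 11.67
eef_pos: [0.5331, -0.0503, 0.0992]
tcp_rot: [-2.54, 0.001, -3.141]
wrist_force: [-5.4, 23.3, 9.0]
finger_gap: 0.0002
grip_force: 11.8
time: 12.33
eef_pos: [0.5325, 0.016, 0.2879]
tcp_rot: [-2.535, -0.002, -3.141]
wrist_force: [1.2, -0.1, 0.0]
finger_gap: -0.0003
grip_force: 0.0
time: 13.0
eef_pos: [0.5327, 0.0146, 0.3236]
tcp_rot: [3.14, -0.002, 3.139]
wrist_force: [-0.1, -0.8, -0.6]
finger_gap: -0.0002
grip_force: 0.0
[[-0.0966  0.0551]
 [-0.0969  0.0545]
 [-0.097   0.0539]
 [-0.1179  0.0531]
 [-0.0945  0.053 ]
 [-0.0956  0.0528]
 [-0.0993  0.0523]
 [-0.1     0.0518]
 [-0.0965  0.0513]
 [-0.0974  0.051 ]
 [-0.0943  0.0505]
 [-0.1214  0.0504]
 [-0.1179  0.0502]
 [-0.1192  0.0496]
 [-0.1238  0.049 ]
 [-0.1074  0.0489]
 [-0.1193  0.0487]
 [-0.0925  0.0484]
 [-0.1086  0.0481]
 [-0.1131  0.0479]
 [-0.1174  0.0477]
 [-0.1209  0.0475]
 [-0.0939  0.0474]
 [-0.1219  0.0473]
 [-0.0911  0.047 ]
 [-0.1183  0.0469]
 [-0.1223  0.0467]
 [-0.116   0.046 ]
 [-0.1121  0.0457]
 [-0.0962  0.0455]
 [-0.0934  0.0452]
 [-0.0975  0.0449]
 [-0.0983  0.0447]
 [-0.0981  0.0442]
 [-0.0953  0.044 ]
 [-0.1231  0.0431]
 [-0.1214  0.0419]
 [-0.0938  0.0414]
 [-0.0959  0.0405]
 [-0.0952  0.0401]
 [-0.0935  0.0392]
 [-0.0945  0.0385]
 [-0.0943  0.0384]
 [-0.0948  0.0374]
 [-0.0967  0.0365]
 [-0.0939  0.0359]
 [-0.0938  0.0355]
 [-0.0963  0.0336]
 [-0.0979  0.0326]]
```

View pics/c7.png

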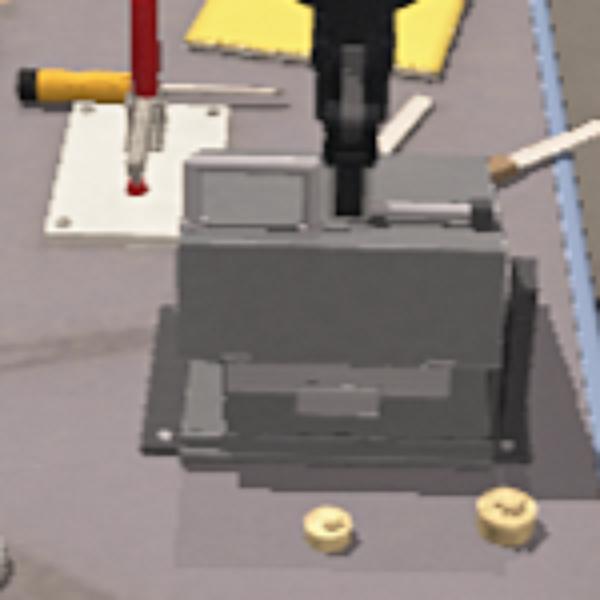

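The tab face went from y ≈ −0.085 to −0.095, full travel, and the cover has not moved. The bar is still at crop (250,165). Back to it.

```bash
python3 -m handwheel '[[-0.018,-0.04,0,0,0,0,0.35],[-0.018,-0.04,0,0,0,0,0.35],[-0.018,-0.04,0,0,0,0,0.35],[0,-0.04,0,0,0,0,0.35],[0,-0.005,0.03,0,0,0,0.35],[0,0,0,0,0,0,0.35],[0,0,0,0,0,0,0.35]]'
python3 -m handwheel '[[0,0,0.03,0,0,0,0.35],[0,0,0.028,0,0,0,0.35],[0,0,0,0,0,0,0.35],[0,0,0,0,0,0,0.35]]'
```

```text
time: 13.63
eef_pos: [0.5834, -0.1419, 0.2909]
tcp_rot: [3.137, -0.006, -3.141]
wrist_force: [-1.0, 0.7, 0.8]
finger_gap: 0.0301
grip_force: 0.0
time: 13.97
eef_pos: [0.5841, -0.1408, 0.2347]
tcp_rot: [3.137, -0.004, -3.139]
wrist_force: [0.5, 0.5, 0.5]
finger_gap: 0.0296
grip_force: 0.0
```

```bash
python3 -m handwheel '[[0,-0.009,0,0,0,0,0.35],[0,0,0,0,0,0,0.35],[0,0,0,0,0,0,0],[0,0,0,0,0,0,0],[0,0,0,0,0,0,0],[0,0,0,0,0,0,0]]' 40
python3 -m handwheel '[[0,-0.0051,-0.0035,0,0,0,0],[0,-0.0051,-0.0035,0,0,0,0],[0,-0.0052,-0.0035,0,0,0,0],[0,0,0,0,0,0,0]]'
```

```text
time: 14.47
eef_pos: [0.5851, -0.1509, 0.2366]
tcp_rot: [3.136, 0.002, 3.141]
wrist_force: [-0.5, 3.2, 5.8]
finger_gap: 0.0084
grip_force: 39.0
time: 14.8
eef_pos: [0.5851, -0.166, 0.2472]
tcp_rot: [3.135, 0.001, 3.141]
wrist_force: [0.1, 5.6, 8.1]
finger_gap: 0.0084
grip_force: 39.8
```

Following the arc freely, so the catch has released. Continuing.

```bash
python3 -m handwheel '[[0,-0.0054,-0.0031,0,0,0,0],[0,-0.0054,-0.0031,0,0,0,0],[0,-0.0054,-0.003,0,0,0,0],[0,-0.0057,-0.0026,0,0,0,0],[0,-0.0057,-0.0026,0,0,0,0],[0,-0.0057,-0.0025,0,0,0,0],[0,0,0,0,0,0,0]]'
python3 -m handwheel '[[0,-0.0058,-0.0021,0,0,0,0],[0,-0.0059,-0.002,0,0,0,0],[0,-0.0059,-0.002,0,0,0,0],[0,-0.006,-0.0015,0,0,0,0],[0,-0.006,-0.0015,0,0,0,0],[0,-0.006,-0.0015,0,0,0,0],[0,0,0,0,0,0,0],[0,0,0,0,0,0,0]]'
```

```text
time: 15.38
eef_pos: [0.585, -0.1996, 0.2645]
tcp_rot: [3.135, 0.001, 3.141]
wrist_force: [-3.3, 5.5, 12.2]
finger_gap: 0.0082
grip_force: 40.7
time: 16.05
eef_pos: [0.5848, -0.2357, 0.2747]
tcp_rot: [3.136, 0.001, 3.141]
wrist_force: [-2.9, 3.2, 10.4]
finger_gap: 0.0081
grip_force: 41.1
```

```bash
python3 -m handwheel '[[0,0,0,0,0,0,0.35],[0,0,0,0,0,0,0.35],[0,0,0,0,0,0,0.35],[0,0,-0.02,0,0,0,0.35],[0,0,-0.03,0,0,0,0.35],[0,0,-0.04,0,0,0,0.35],[0,0,-0.03,0,0,0,0.35],[0,0,0,0,0,0,0.35]]'
python3 -m handwheel '[[0.03,0,0,0,0,0,0.35],[0.04,0,0,0,0,0,0.35],[0.04,0,0,0,0,0,0.35],[0.04,0,0,0,0,0,0.35],[0,0,0,0,0,0,0.35],[0,0,0,0,0,0,0.35]]'
python3 - <<'E'
from h import *
np.set_printoptions(precision=4,suppress=True)
a,d=cams.snapshot("side")
cv2.imwrite("pics/c8.png",cv2.resize(a[90:270,190:370,::-1],(600,600)))
c=cloud("side",d,np.ones_like(d,bool)); m=(c[:,0]>.56)&(c[:,0]<.6)&(c[:,1]>-.3)&(c[:,1]<-.1)&(c[:,2]<.26)&(c[:,2]>.1)
q=c[m]; q=q[np.argsort(-q[:,2])]; print(q[::max(1,len(q)//25),1:])
E
```

```text
time: 16.72
eef_pos: [0.5867, -0.2375, 0.3998]
tcp_rot: [3.141, 0.01, -3.141]
wrist_force: [0.5, 0.0, -0.1]
finger_gap: 0.0298
grip_force: 0.0
time: 17.22
eef_pos: [0.4328, -0.2364, 0.3926]
tcp_rot: [3.137, -0.001, 3.14]
wrist_force: [0.6, 0.2, -0.6]
finger_gap: 0.0301
grip_force: 0.0
[[-0.2319  0.2208]
 [-0.2277  0.2179]
 [-0.2321  0.2154]
 [-0.2343  0.2091]
 [-0.1874  0.2029]
 [-0.1828  0.2004]
 [-0.1771  0.1981]
 [-0.1769  0.1955]
 [-0.1762  0.1932]
 [-0.1798  0.1907]
 [-0.1706  0.1878]
 [-0.1708  0.1855]
 [-0.1697  0.183 ]
 [-0.173   0.1811]
 [-0.1611  0.1778]
 [-0.1563  0.1755]
 [-0.155   0.1728]
 [-0.1552  0.1711]
 [-0.1514  0.1679]
 [-0.1488  0.166 ]
 [-0.1507  0.1625]
 [-0.1444  0.1603]
 [-0.1445  0.1578]
 [-0.1406  0.1555]
 [-0.1396  0.1529]
 [-0.1384  0.1508]]
```

View pics/c8.png

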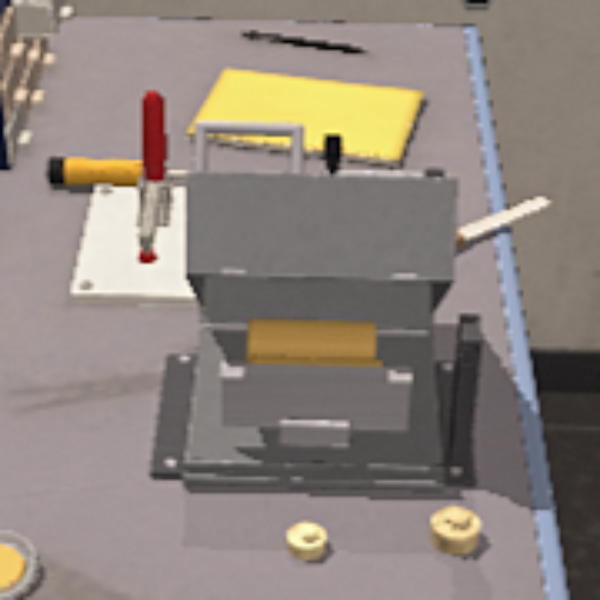

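The cover stands open with the bar at (250,130) and slugs visible at (312,343). The angle is about 0.7 rad and the gripper is clear.

```bash
python3 -c "
from bench import r
print(r.close_job())"
```

```text
the job is handed in; nothing more can be done
None
```

I drew the bolt to its stop, lifted the cover until it was ajar, and pushed the second catch in fully. I then left the slug box's cover standing open at about 0.7 rad (40 degrees) with the gripper clear; the job was handed in about 17 s in, and no verdict came back.

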